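Pack a table-mirror set, heaviest part lowest

ROBOT

A 6-joint arm with a two-finger parallel gripper is mounted at the origin on the work surface. World frame = base frame: x ahead of the robot, y to its left, z up, the work surface at z = 0. Lengths are in mm, angles in rad, forces in N, time in s.
With the tool pointing down it reaches from about 350 to 975 mm from the base axis. Payload 7.1 kg.
Tool frame: the origin (TCP) lies midway between the tips of the shut fingers; the grasp point (between the pads) lies 19 mm behind it (ctrl.tcp_to_grasp is the distance from the TCP to the grasp point, in mm); z points along the fingers, y is the line along which they close (so a half turn about z gives the same grasp; the last joint's range is limited). The gripper opens to 88 mm and grips with 3 to 60 N. Pads are 20 mm wide; open, the fingers measure 115 mm over their backs; the gripper's body (75 mm by 178 mm) begins 61 mm behind the grasp point.
Start: joints at [1.321, 0.423, 1.63, -0, 1.089, -0.019], TCP at [142.941, 608.418, 195.675] pointing down, gripper open.
Joint ranges: [-3, 3], [-0.9, 2.11], [0.09, 2.58], [-1.31, 4.45], [0.11, 2.69], [-2.54, 2.54]. Speed limits (rad/s): [2.39, 2.39, 3.01, 3.14, 3.14, 3.14].

INTERFACE

Orientations are given as a rotation vector (axis times angle).
In Python, from workcell import get_obs, cams, ticket, boxes_of, ctrl gives the robot as it stands.
- The arm moves only by the shell command python3 -m creep 'ROWS' [OPENING]. ROWS is JSON, one flat list of numbers, 4 for each row, row after row: the shift along the world's x, y, z in m, then the turn about the world's z in rad. In form: [tx, ty, tz, spin, tx, ty, tz, spin, ...]. A call has 1 to 10 rows; each row is the pose to reach, as a shift and turn from the pose commanded when the call began; what a row does not reach only later rows make up. A row lasts 1/12 s, in which the tool goes at most 41.7 mm and 7.16 degrees, less where a joint would pass 70% of its speed; a pose out of reach is approached as far as the arm can. A call with a gripper value outside its range is refused whole. OPENING is the opening, from 0 (shut) to 1 (fully open), set as the call begins (- or left out, the last holds). The fingers move at their own pace and stop on an object; the grip force is fixed at half the most. Time passes only in rows, so rows that repeat a pose let the fingers close. It gives the time, the measured TCP pose, the force, the opening and the grip force at its end, in the units of the state.
- get_obs(): the state, without advancing time (a new reading comes with each control period).
- cams.get_image(name): name is "scene" or "top"; returns (picture, depth): 480x640x3 uint8, red, green, blue; 480x640 float32, mm along the optical axis (not along the pixel's ray), 0 where there is no reading.
- cams.get_calibration(name): a dict with "mtx" (3x3 intrinsics, pixels), "D" ([k1, k2, p1, p2, k3] as OpenCV has them; the pictures are not rectified), "R" (3x3) and "t" (3): a world point X has camera coordinates R X + t. Camera axes: x right, y down, z forward; pixel columns grow to the right and rows downward; lengths in mm; the calibration is good to about 2 mm. A picture is of the moment at which its call begins. get_calibration takes no time and is no camera call.
- ticket.close_job(): hands the job in; it is judged then, once.
Trained networks look in the newest picture that a camera, given by its name, has taken for a name from the list of things; names that differ only in an ending like _2 or _b are one class to them, and where a whole thing is asked for, a point or a joint stands for the part that bears it (a point fixed in the world has none). Each returns a list of dicts, best first, with "score" (0 to 1); they miss things now and then, are a little off and sometimes report something else, mostly with a low value. They report only what shows in the picture. A call takes as long as a camera call. They do not tell look-alikes from the thing itself.
- boxes_of(camera, target): "centre" ([column, row] in pixels, amid what is visible of it).
The state is a dict: "t": time; "qpos": joint angles; "qvel": joint speeds; "joint_torque": joint torques, N m; "ee_pos": TCP position; "orientation": TCP orientation; "ft_force": force on the tool from outside, world axes, zero at the start; "moment": the same for the moment, N m; "width": finger opening in mm; "grasp_force": force on a finger pad.
Only numpy, scipy, OpenCV 4.12 (cv2) and the standard library are available. Lean on these libraries where they do the work, as an engineer would, in place of code of your own. Each camera call takes 0.05 s, during which the arm holds its last target. There are 200 camera calls.

TASK

Pack the three parts of the table-mirror set into the plywood crate as one neat pile lying lengthwise in the crate, the heaviest part flat on the crate's floor, the next heaviest flat and centred on it, and the lightest flat on top, glass up. Lower each part into place and let go of it there rather than dropping it, never let the mirror touch the bare iron, and leave the tin, the hammer and the sanding block where they are.

Things in the scene. Friction and masses are not known exactly. Their poses are not given: they have to be found in the camera images.
- crate: Open plywood packing crate, fixed to the bench, 146 (its x) x 206 (its y) x 70 mm high outside; walls and floor 8 mm thick, so the inside is 130 x 190 mm and 62 mm deep. Origin at the centre of its underside on the bench; z up; y runs along its length. Battens run along the two long outer walls and stick out 6 mm.
- crate_in (a point): Centre of the crate's inner floor, 8 mm above the bench; axes as the crate's.
- foot: Dark cast-iron stand foot, by far the heaviest part (about 0.7 to 0.95 kg): H-shaped seen from above, 64 (x) x 150 (y) x 24 mm high with a flat top. Its middle bar is 26 mm wide in x and runs 114 mm in y between two end flanges, each 64 x 18 mm; best gripped across the bar at its middle. Origin at the centre of its underside; z up.
- board: Brown solid-wood backboard with half-round ends, the second heaviest (about 0.10 to 0.16 kg): 60 (x) x 150 (y) x 20 mm high. Origin at the centre of its underside; z up; y along its length.
- mirror: Thin rectangular mirror in a brass frame, lying glass up, the lightest (about 0.06 to 0.09 kg): 60 (x) x 140 (y) x 10 mm high. Origin at the centre of its underside; z up; y along its length.
- tin: Bystander: wax tin, 70 mm across, 60 mm high, standing on the bench. Leave alone. Origin at the centre of its underside.
- hammer: Bystander: hammer lying on the bench, 220 mm long, roughly along the bench's far side. Leave alone.
- sander: Bystander: cork sanding block, 60 x 100 x 30 mm high, on the bench. Origin at the centre of its underside. Leave alone.
Not all that is in view belongs to the job. Of the things like the foot, leave any that is pink or turquoise; of the rest the larger one is meant.

How it is judged:
By the outcome, as a careful person would: the job done as asked, in the order asked, and still so for the second after the job is handed in, with the robot touching nothing.
It also fails if it takes over 72 s, if anything falls off the work surface, if the arm or the gripper's body presses on something with over 40 N, if the wrist force passes 120 N, or if a joint passes its speed limit or range.

## Working session

There is one attempt and no reset: what is moved stays moved. The work goes in short steps, Python scripts to look and compute and a shell command to move; the robot and the scene stay as the last step left them, time stands still between calls to the robot, and variables do not carry over. Pictures are saved under pics/ and viewed, at most 14 in all, crops included, and the job is handed in when it is done.

```bash
mkdir -p pics; ls
cat > h.py <<'E'
import numpy as np, cv2
from workcell import get_obs, cams, ticket, boxes_of, ctrl
def cloud(name):
    im,d=cams.get_image(name); c=cams.get_calibration(name)
    K=np.array(c["mtx"],float);D=np.array(c["D"],float);R=np.array(c["R"]);t=np.array(c["t"])
    v,u=np.mgrid[0:480,0:640]
    n=cv2.undistortPoints(np.stack([u.ravel(),v.ravel()],1).astype(np.float64)[:,None],K,D)[:,0]
    z=d.ravel().astype(float)
    P=(np.c_[n*z[:,None],z]-t)@R
    P[z==0]=np.nan
    return im,P.reshape(480,640,3)
def save(name,im): cv2.imwrite("pics/"+name,im[:,:,::-1])
E
python3 - <<'E'
from h import *
for c in("top","scene"):
    im,P=cloud(c); save(c+"0.png",im); np.save(c+"0.npy",P)
    for n in("crate","foot","board","mirror","tin","hammer","sander"):
        print(c,n,[(round(b["score"],2),[int(x) for x in b["centre"]],np.round(P[int(b["centre"][1]),int(b["centre"][0])]).tolist()) for b in boxes_of(c,n)])
o=get_obs();print(o["t"],o["ee_pos"],o["orientation"],o["width"],ctrl.tcp_to_grasp)
E
```

```text
pics
top crate [(0.95, [348, 248], [547.0, -24.0, 4.0])]
top foot [(0.78, [289, 340], [320.0, 135.0, 16.0]), (0.71, [229, 292], [444.0, 281.0, 23.0]), (0.64, [157, 325], [369.0, 464.0, 19.0]), (0.6, [220, 345], [314.0, 305.0, 21.0])]
top board [(0.88, [212, 229], [609.0, 325.0, 21.0])]
top mirror [(0.81, [460, 252], [521.0, -311.0, 14.0])]
top tin [(0.92, [368, 165], [751.0, -84.0, 59.0])]
top hammer [(0.7, [288, 166], [771.0, 123.0, 24.0])]
top sander [(0.65, [460, 171], [737.0, -331.0, 28.0])]
scene crate [(0.77, [299, 266], [516.0, -2.0, 12.0]), (0.32, [407, 302], [778.0, 112.0, 28.0]), (0.17, [368, 208], [451.0, 267.0, 29.0])]
scene foot [(0.89, [343, 187], [320.0, 283.0, 20.0]), (0.83, [369, 208], [452.0, 270.0, 28.0]), (0.81, [401, 176], [378.0, 451.0, 20.0]), (0.8, [301, 214], [354.0, 115.0, 20.0]), (0.67, [409, 301], [776.0, 120.0, 26.0])]
scene board [(0.72, [425, 237], [630.0, 308.0, 23.0])]
scene mirror []
scene tin [(0.57, [329, 336], [776.0, -102.0, 60.0]), (0.37, [412, 302], [782.0, 123.0, 25.0])]
scene hammer [(0.69, [413, 303], [784.0, 125.0, 22.0])]
scene sander [(0.98, [220, 393], [747.0, -341.0, 33.0])]
0.8 [142.91103384 608.45120774 195.72156169] [-3.61644618e-01 -3.12069995e+00 -1.02011049e-04] 87.85278084598959 18.700000000000003
```

View pics/top0.png

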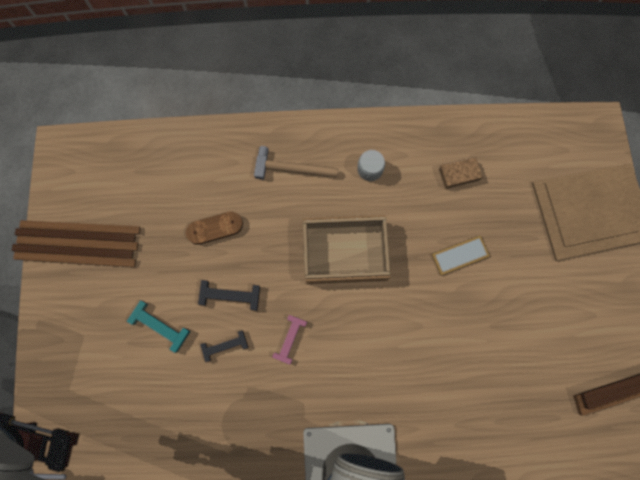

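View pics/scene0.png

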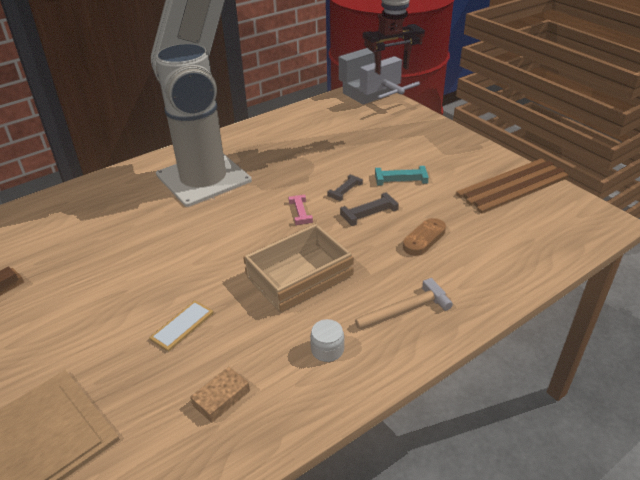

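The top view shows the dark large foot at (229,292) and a smaller dark decoy at (225,346). The turquoise and pink ones are decoys too. The board is at (215,228), the mirror at (460,255) and the crate at (346,248).

```bash
cat >> h.py <<'E'
def fit(P,mask,zt):
    """rect fit in world xy: pixels in mask -> rays put on plane z=zt using cloud's own ray"""
    Q=P[mask]; Q=Q[np.isfinite(Q[:,0])]
    (c,s,a)=cv2.minAreaRect(Q[:,:2].astype(np.float32)); 
    b=cv2.boxPoints((c,s,a)); e=[b[1]-b[0],b[2]-b[1]]; L=max(e,key=np.linalg.norm)
    yaw=np.arctan2(-L[0],L[1]); yaw=(yaw+np.pi/2)%np.pi-np.pi/2   # direction of long axis relative to world y
    m=Q[:,:2].mean(0); C=np.cov((Q[:,:2]-m).T); w,V=np.linalg.eigh(C); l=V[:,1]; y2=(np.arctan2(-l[0],l[1])+np.pi/2)%np.pi-np.pi/2
    return dict(n=len(Q),rect=np.round(c,1).tolist(),size=np.round(sorted(s),1).tolist(),yaw=round(float(yaw),3),mean=np.round(m,1).tolist(),pyaw=round(float(y2),3),zmed=round(float(np.median(Q[:,2])),1))
def comp(mask,uv):
    n,l=cv2.connectedComponents(mask.astype(np.uint8)); 
    y,x=np.nonzero(l); k=np.argmin((x-uv[0])**2+(y-uv[1])**2); return l==l[y[k],x[k]]
def onplane(cam,P,zt):
    c=cams.get_calibration(cam);o=-np.array(c["R"]).T@np.array(c["t"])
    d=P-o; s=(zt-o[2])/d[...,2]; return o+d*s[...,None]
E
python3 - <<'E'
from h import *
for cam,uvs in(("top",dict(foot=(229,292),small=(225,346),board=(215,228),mirror=(460,255),crate=(346,220))),("scene",dict(foot=(369,208),board=(425,237),mirror=(182,325),crate=(300,265)))):
    im=cv2.imread(f"pics/{cam}0.png");P=np.load(cam+"0.npy"); 
    hsv=cv2.cvtColor(im,cv2.COLOR_BGR2HSV).astype(int)
    z=np.nan_to_num(P[...,2]); flat=z[(abs(P[...,0]-450)<60)&(abs(P[...,1]+150)<20)]; print(cam,"bench",np.median(flat),flat.std())
    for n,uv in uvs.items():
        zt=dict(foot=24,small=20,board=20,mirror=10,crate=70)[n]
        if n in("foot","small"): m=(hsv[...,2]<75)&(z>-20)
        elif n=="mirror": m=(z>4.5) if cam=="top" else (z>5)
        elif n=="crate": m=z>45
        else: m=z>10
        m=comp(m,uv); 
        print(n,"own",fit(P,m,zt)); print("   plane",fit(onplane(cam,P,zt),m,zt))
E
```

```text
top bench -0.6811304207743106 2.329869889201662
foot own {'n': 840, 'rect': [436.1, 282.0], 'size': [60.8, 149.3], 'yaw': -0.14, 'mean': [436.0, 280.8], 'pyaw': -0.141, 'zmed': 23.0}
   plane {'n': 840, 'rect': [435.8, 280.5], 'size': [60.5, 151.0], 'yaw': -0.138, 'mean': [435.8, 280.4], 'pyaw': -0.141, 'zmed': 24.0}
small own {'n': 468, 'rect': [312.0, 296.2], 'size': [43.8, 110.0], 'yaw': 0.282, 'mean': [311.8, 295.4], 'pyaw': 0.277, 'zmed': 16.7}
   plane {'n': 468, 'rect': [312.3, 294.5], 'size': [44.2, 111.0], 'yaw': 0.282, 'mean': [311.8, 294.7], 'pyaw': 0.276, 'zmed': 20.0}
board own {'n': 1233, 'rect': [615.4, 321.5], 'size': [63.9, 149.6], 'yaw': 0.247, 'mean': [614.7, 320.7], 'pyaw': 0.234, 'zmed': 19.2}
   plane {'n': 1233, 'rect': [614.3, 320.5], 'size': [63.6, 149.1], 'yaw': 0.229, 'mean': [614.5, 320.5], 'pyaw': 0.233, 'zmed': 20.0}
mirror own {'n': 1213, 'rect': [514.4, -313.2], 'size': [63.7, 141.7], 'yaw': 0.294, 'mean': [514.2, -312.5], 'pyaw': 0.324, 'zmed': 9.6}
   plane {'n': 1213, 'rect': [513.3, -313.1], 'size': [63.6, 141.3], 'yaw': 0.308, 'mean': [514.2, -312
[... 749 characters left out ...]
75, 'zmed': 21.9}
   plane {'n': 922, 'rect': [619.9, 317.3], 'size': [69.4, 162.1], 'yaw': 0.239, 'mean': [619.7, 314.3], 'pyaw': 0.301, 'zmed': 20.0}
mirror own {'n': 1367, 'rect': [512.8, -315.0], 'size': [73.0, 147.4], 'yaw': 0.31, 'mean': [519.7, -318.8], 'pyaw': 0.318, 'zmed': 11.9}
   plane {'n': 1367, 'rect': [518.0, -315.6], 'size': [73.0, 145.4], 'yaw': 0.336, 'mean': [518.0, -318.3], 'pyaw': 0.327, 'zmed': 10.0}
crate own {'n': 2453, 'rect': [538.4, -16.5], 'size': [164.0, 209.8], 'yaw': -0.012, 'mean': [548.5, -21.0], 'pyaw': 0.088, 'zmed': 63.6}
   plane {'n': 2453, 'rect': [550.7, -22.6], 'size': [176.6, 219.5], 'yaw': -0.01, 'mean': [556.2, -25.7], 'pyaw': 0.116, 'zmed': 70.0}
```

```bash
python3 - <<'E'
from h import *
P=np.load("top0.npy");z=np.nan_to_num(P[...,2])
Q=onplane("top",P,70)
m=(z>58)&(z<85)&(abs(Q[...,0]-535)<100)&(abs(Q[...,1]+14)<120)
q=Q[m][:,:2]
c=q[abs(q[:,1]+14)<75]
for s in(c[c[:,0]<535],c[c[:,0]>535]): print("long",np.polyfit(s[:,1]+14,s[:,0],1).round(3),np.percentile(s[:,0],[2,50,98]).round(1))
c=q[abs(q[:,0]-535)<50]
for s in(c[c[:,1]<-14],c[c[:,1]>-14]): print("short",np.polyfit(s[:,0]-535,s[:,1],1).round(3),np.percentile(s[:,1],[2,50,98]).round(1))
E
python3 -m creep '[0.293,-0.328,-0.05,-1.2,0.293,-0.328,-0.05,-1.2,0.293,-0.328,-0.05,-1.2,0.293,-0.328,-0.05,-1.2,0.293,-0.328,-0.05,-1.2,0.293,-0.328,-0.05,-1.2,0.293,-0.328,-0.05,-1.2,0.293,-0.328,-0.05,-1.2,0.293,-0.328,-0.05,-1.2,0.293,-0.328,-0.05,-1.2]' 0.6
```

```text
long [1.00000e-03 4.63863e+02] [456.4 463.9 471.2]
long [  0.   606.27] [599.  606.3 613.6]
short [-6.00000e-03 -1.11322e+02] [-115.7 -111.3 -106.9]
short [-0.    83.385] [79.4 83.6 87.2]
t: 1.63
ee_pos: [419.9, 298.1, 148.7]
orientation: [2.068, 2.365, 0.001]
ft_force: [0.8, 0.6, -0.0]
width: 52.6
grasp_force: 0.0
```

```bash
python3 -m creep '[0.016,-0.0175,-0.05,-0.12,0.016,-0.0175,-0.08,-0.275,0.016,-0.0175,-0.1,-0.275,0.016,-0.0175,-0.11,-0.275,0.016,-0.0175,-0.11,-0.275,0.016,-0.0175,-0.11,-0.275]'
python3 - <<'E'
from h import *
im,P=cloud("scene"); save("a1.png",cv2.resize(im[130:290,270:480],None,fx=3,fy=3,interpolation=cv2.INTER_CUBIC))
E
```

```text
t: 2.13
ee_pos: [434.9, 282.6, 39.0]
orientation: [-2.364, -2.069, 0.0]
ft_force: [0.1, 1.0, -0.9]
width: 52.4
grasp_force: 0.0
```

View pics/a1.png

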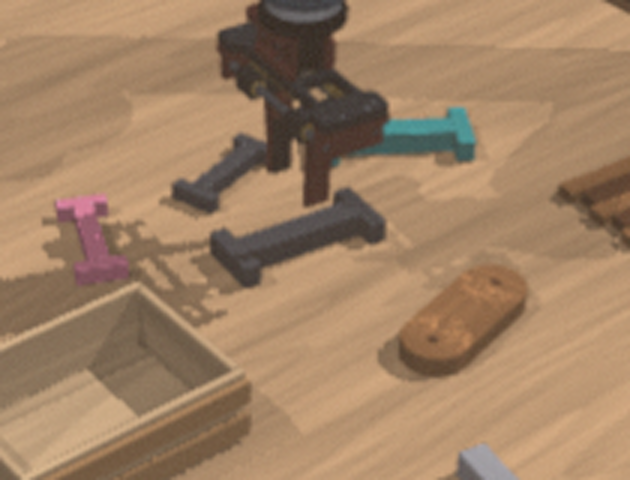

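Run:
```python
from h import *
o=get_obs();print(o["ee_pos"],o["qpos"])
def proj(cam,X):
    c=cams.get_calibration(cam);return cv2.projectPoints(np.array(X,float).reshape(-1,1,3),cv2.Rodrigues(np.array(c["R"]))[0],np.array(c["t"]),np.array(c["mtx"]),np.array(c["D"]))[0][:,0].round(1).tolist()
for cam in("scene","top"): print(cam,proj(cam,[o["ee_pos"],[436,280.5,24],[535,-14,8]]))
im,P=cloud("scene")
p=proj("scene",[o["ee_pos"]])[0]
# measured cloud near the finger tips seen in crop (317,195)->(375.7,195),(278,165)->(362.7,185)
for u,v in((375,192),(376,185),(362,181),(363,175),(370,212)): print(u,v,P[v,u].round(0))
im,P=cloud("top"); save("a2.png",cv2.resize(im[200:400,120:380],None,fx=3,fy=3))
```

```text
[435.4517271  283.09400525  39.74867726] [5.53521717e-01 5.12087561e-01 1.95401478e+00 5.21758748e-05
 6.73669721e-01 6.86729913e-01]
scene [[369.0, 199.8], [368.2, 205.0], [299.3, 273.4]]
top [[226.9, 294.7], [229.1, 295.2], [344.6, 252.4]]
375 192 [472. 272.  90.]
376 185 [473. 273. 112.]
362 181 [410. 279.  89.]
363 175 [407. 284. 104.]
370 212 [448. 277.   9.]
```

View pics/a2.png

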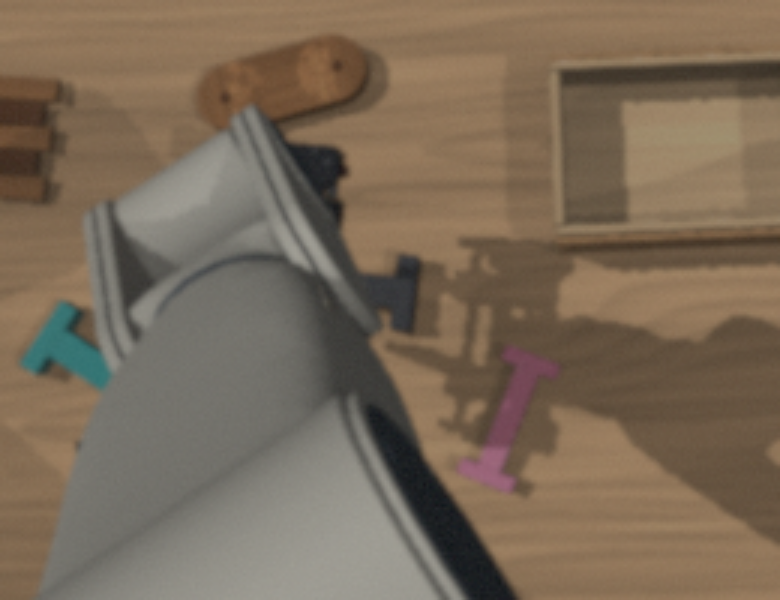

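Run:
```python
from h import *
o=get_obs();print(o["t"],o["ee_pos"],o["width"])
im,P=cloud("scene")
for u in (362,376):
    print(u,[(v,P[v,u].round(0).astype(int).tolist(),im[v,u].tolist()) for v in range(176,206,2)])
```

```text
2.2833 [435.66845655 283.27682437  40.25467219] 52.63999611336775
362 [(176, [409, 278, 105], [61, 50, 44]), (178, [408, 280, 97], [63, 53, 45]), (180, [406, 281, 89], [65, 55, 47]), (182, [410, 279, 86], [65, 50, 44]), (184, [410, 278, 79], [65, 57, 48]), (186, [411, 278, 73], [76, 64, 51]), (188, [339, 338, 4], [195, 156, 121]), (190, [347, 331, 4], [195, 157, 121]), (192, [352, 327, 2], [203, 163, 125]), (194, [360, 321, 1], [189, 152, 116]), (196, [373, 310, 7], [191, 154, 117]), (198, [376, 308, 2], [187, 151, 114]), (200, [380, 305, -1], [185, 149, 114]), (202, [392, 294, 3], [188, 152, 117]), (204, [424, 268, 26], [145, 122, 101])]
376 [(176, [510, 239, 172], [77, 57, 49]), (178, [509, 241, 165], [75, 54, 45]), (180, [510, 240, 160], [77, 59, 46]), (182, [511, 240, 155], [79, 56, 47]), (184, [472, 274, 115], [77, 58, 48]), (186, [470, 275, 107], [76, 53, 45]), (188, [466, 280, 96], [79, 60, 50]), (190, [469, 277, 92], [81, 59, 52]), (192, [469, 278, 86], [78, 57, 48]), (194, [472, 275, 83], [78, 55, 46]), (196, [468, 279, 72], [83, 60, 49]), (198, [395, 343, -3], [176, 142, 107]), (200, [433, 311, 26], [112, 98, 90]), (202, [442, 303, 27], [87, 82, 80]), (204, [444, 301, 23], [89, 85, 83])]
```

Run:
```python
from h import *
P=np.load("scene0.npy");o=get_obs();print(o["ee_pos"],np.sum(o["qpos"][1:3])+o["qpos"][4],o["joint_torque"],o["ft_force"])
m=(np.hypot(P[...,0]-143,P[...,1]-608)<110)&(P[...,2]>60); v,u=np.nonzero(m); print(len(v), u.min(),u.max(),v.min(),v.max())
for uu in range(u.min(),u.max(),3):
    w=v[u==uu]; 
    if len(w): k=w.max(); print(uu,k,P[k-1,uu].round(0).tolist())
```

```text
[435.65004078 283.2093525   40.21391185] 3.1385457107928634 [-6.22810679e-02 -4.87535763e+01 -1.68844682e+01  3.93880962e-02
 -3.23863956e-02 -8.41645757e-03] [-0.67118681 -0.42159794 -0.4933426 ]
2111 362 424 0 74
362 38 [90.0, 531.0, 330.0]
365 46 [103.0, 532.0, 310.0]
368 48 [130.0, 522.0, 314.0]
371 51 [143.0, 522.0, 309.0]
374 71 [122.0, 554.0, 231.0]
377 74 [135.0, 555.0, 226.0]
380 67 [146.0, 557.0, 251.0]
383 49 [165.0, 549.0, 315.0]
386 46 [164.0, 561.0, 321.0]
389 45 [163.0, 574.0, 321.0]
392 45 [161.0, 587.0, 317.0]
395 44 [166.0, 595.0, 319.0]
398 43 [173.0, 600.0, 323.0]
401 43 [176.0, 609.0, 322.0]
404 68 [156.0, 646.0, 229.0]
407 69 [164.0, 651.0, 227.0]
410 53 [172.0, 653.0, 280.0]
413 44 [185.0, 650.0, 312.0]
416 43 [191.0, 656.0, 316.0]
419 43 [190.0, 669.0, 312.0]
422 41 [193.0, 678.0, 317.0]
```

```bash
python3 -m creep '[0,-0.0025,-0.015,0,0,-0.0025,-0.03,0,0,-0.0025,-0.035,0,0,-0.0025,-0.035,0]'
python3 - <<'E'
from h import *
im,P=cloud("scene")
for u in (362,376):
    print(u,[(v,P[v,u].round(0).astype(int).tolist(),int(im[v,u,0])) for v in range(190,214,2)])
save("a3.png",cv2.resize(im[150:250,320:440],None,fx=5,fy=5,interpolation=cv2.INTER_CUBIC))
E
```

```text
t: 2.67
ee_pos: [434.4, 279.7, 3.5]
orientation: [-2.366, -2.067, 0.001]
ft_force: [0.0, -0.8, 0.5]
width: 53.0
grasp_force: 0.0
362 [(190, [405, 283, 55], 60), (192, [408, 281, 52], 61), (194, [410, 280, 46], 65), (196, [404, 284, 35], 60), (198, [374, 309, 0], 154), (200, [384, 301, 2], 190), (202, [392, 295, 3], 182), (204, [427, 266, 29], 150), (206, [428, 266, 23], 87), (208, [439, 257, 26], 87), (210, [446, 251, 26], 89), (212, [448, 249, 21], 71)]
376 [(190, [509, 243, 128], 76), (192, [512, 240, 126], 72), (194, [512, 240, 120], 77), (196, [468, 279, 72], 76), (198, [475, 273, 72], 78), (200, [472, 276, 63], 75), (202, [468, 280, 52], 79), (204, [469, 279, 47], 78), (206, [466, 282, 37], 82), (208, [450, 297, 14], 77), (210, [451, 296, 9], 69), (212, [453, 295, 4], 101)]
```

View pics/a3.png

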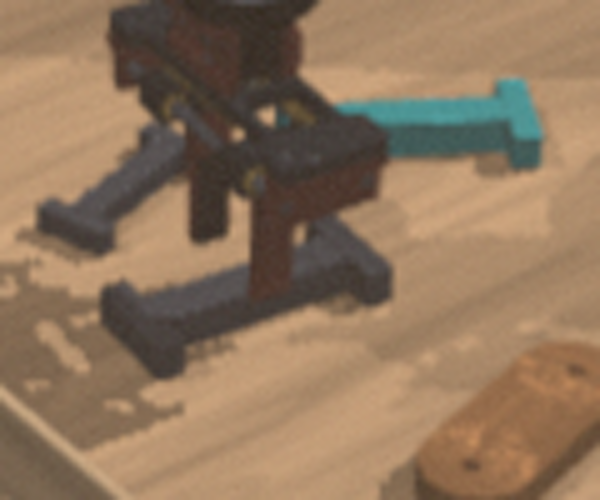

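The finger tips are about 30 mm higher than the reported TCP z: crop tip (270,295) and the cloud give z≈35 against a reported 3.5. I'll descend by the image and check the force as I go.

```bash
python3 -m creep '[0.001,0,-0.01,0,0.001,0,-0.02,0,0.001,0,-0.024,0,0.001,0,-0.024,0,0.001,0,-0.024,0]'
python3 - <<'E'
from h import *
im,P=cloud("scene")
for u in (362,376):
    print(u,[(v,P[v,u].round(0).astype(int).tolist(),int(im[v,u,0])) for v in range(194,218,2)])
print(get_obs()["ee_pos"])
E
```

```text
t: 3.13
ee_pos: [435.4, 279.5, -20.8]
orientation: [-2.366, -2.066, 0.002]
ft_force: [0.2, 0.2, -0.1]
width: 52.6
grasp_force: 0.0
362 [(194, [410, 279, 46], 61), (196, [408, 281, 38], 55), (198, [408, 282, 31], 60), (200, [410, 279, 27], 58), (202, [404, 285, 14], 61), (204, [425, 268, 26], 78), (206, [429, 264, 24], 86), (208, [439, 257, 26], 90), (210, [445, 251, 26], 89), (212, [446, 251, 19], 71), (214, [449, 249, 16], 69), (216, [447, 250, 7], 69)]
376 [(194, [516, 236, 123], 63), (196, [518, 235, 119], 74), (198, [515, 238, 109], 71), (200, [514, 239, 102], 69), (202, [507, 246, 89], 73), (204, [470, 279, 47], 76), (206, [477, 273, 47], 75), (208, [471, 279, 35], 75), (210, [469, 281, 26], 77), (212, [468, 281, 19], 80), (214, [468, 282, 12], 82), (216, [464, 286, 1], 150)]
[435.65085677 279.62529599 -20.53148208]
```

```bash
python3 -m creep '[0,0.001,-0.003,0,0,0.001,-0.005,0,0,0.001,-0.005,0]'; python3 -m creep '[0,0,0,0,0,0,0,0,0,0,0,0,0,0,0,0,0,0,0,0,0,0,0,0,0,0,0,0,0,0,0,0]' 0
python3 -m creep '[0,0,0.005,0,0,0,0.01,0,0,0,0.02,0,0,0,0.02,0,0,0,0.02,0]'
```

```text
t: 3.43
ee_pos: [435.7, 280.7, -25.6]
orientation: [-2.366, -2.067, 0.0]
ft_force: [0.4, -0.6, -0.4]
width: 52.4
grasp_force: 0.0
t: 4.1
ee_pos: [436.4, 280.9, -25.3]
orientation: [2.366, 2.066, 0.002]
ft_force: [3.6, -1.2, -1.0]
width: 25.5
grasp_force: 30.0
t: 4.52
ee_pos: [435.9, 280.9, -4.8]
orientation: [2.366, 2.067, 0.001]
ft_force: [0.2, 1.0, -8.9]
width: 25.8
grasp_force: 30.0
```

```bash
python3 -m creep '[0,0,0.03,0,0,0,0.065,0,0,0,0.1,0,0.02,-0.02,0.1,0.03,0.04,-0.055,0.1,0.06,0.05,-0.09,0.1,0.09,0.06,-0.125,0.1,0.135,0.07,-0.16,0.1,0.135,0.08,-0.195,0.1,0.135,0.09,-0.23,0.1,0.135]'
python3 -m creep '[0.005,-0.03,0,0,0.009,-0.055,0,0,0.009,-0.065,0,0,0.009,-0.065,0,0,0.009,-0.065,0,0,0.009,-0.065,0,0]'
python3 - <<'E'
from h import *
for c in("top","scene"):
    im,P=cloud(c);np.save(c+"1.npy",P); save(c+"1.png",im)
im=cv2.imread("pics/scene1.png");cv2.imwrite("pics/b1.png",cv2.resize(im[130:310,220:420],None,fx=3,fy=3))
print(get_obs()["ee_pos"],get_obs()["orientation"])
E
```

```text
t: 5.35
ee_pos: [525.1, 48.9, 94.3]
orientation: [-2.221, -2.221, 0.001]
ft_force: [2.3, 0.0, -8.8]
width: 25.6
grasp_force: 30.0
t: 5.85
ee_pos: [534.1, -13.5, 94.3]
orientation: [-2.22, -2.221, 0.001]
ft_force: [0.2, -0.1, -8.6]
width: 25.8
grasp_force: 30.0
[534.31570322 -13.15017838  94.44339762] [-2.21943273e+00 -2.22257983e+00  4.18347490e-04]
```

View pics/b1.png

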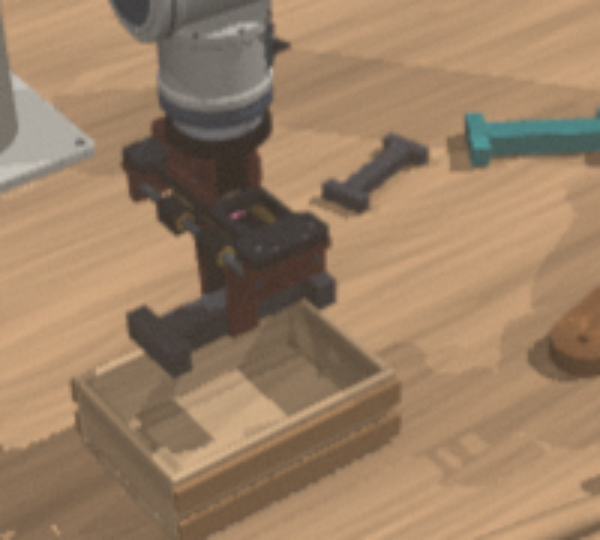

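```bash
python3 -m creep '[0.0006,-0.0009,-0.025,0,0.0006,-0.0009,-0.05,0,0.0006,-0.0009,-0.075,0,0.0006,-0.0009,-0.09,0,0.0006,-0.0009,-0.1,0,0.0006,-0.0009,-0.107,0,0.0006,-0.0009,-0.107,0,0.0006,-0.0009,-0.107,0]'
python3 -m creep '[0,0,-0.002,0,0,0,-0.003,0,0,0,-0.0035,0,0,0,-0.0035,0]'
```

```text
t: 6.62
ee_pos: [535.8, -14.9, -12.1]
orientation: [2.221, 2.222, 0.001]
ft_force: [0.4, 0.9, -9.4]
width: 26.0
grasp_force: 30.0
t: 6.95
ee_pos: [535.7, -15.3, -15.4]
orientation: [2.221, 2.221, 0.001]
ft_force: [0.1, 0.1, -7.7]
width: 25.8
grasp_force: 30.0
```

```bash
python3 -m creep '[0,0,-0.0005,0,0,0,-0.001,0,0,0,-0.0015,0,0,0,-0.0015,0]'; python3 -m creep '[0,0,-0.0005,0,0,0,-0.001,0,0,0,-0.001,0]'
```

```text
t: 7.28
ee_pos: [535.5, -15.3, -17.2]
orientation: [2.221, 2.221, 0.0]
ft_force: [-1.2, -0.3, -5.5]
width: 25.7
grasp_force: 30.0
t: 7.53
ee_pos: [535.4, -15.3, -17.3]
orientation: [2.221, 2.221, 0.0]
ft_force: [-4.1, 0.4, 7.9]
width: 25.6
grasp_force: 30.0
```

```bash
python3 -m creep '[0,0,0.0005,0,0,0,0.0005,0,0,0,0.0005,0,0,0,0.0005,0,0,0,0.0005,0]' 0.5; python3 -m creep '[0,0,0.01,0,0,0,0.03,0,0,0,0.06,0,0,0,0.1,0,0,0,0.13,0,0,0,0.15,0,0.02,0.03,0.15,0,0.025,0.065,0.15,0,0.035,0.105,0.15,0,0.04,0.145,0.15,0]'
python3 -m creep '[0.01,0.04,0,0.1,0.018,0.08,0,0.2,0.026,0.12,0,0.24,0.034,0.155,0,0.24,0.039,0.18,0,0.24,0.039,0.19,0,0.24,0.039,0.19,0,0.24,0.039,0.19,0,0.24]' 0.85
python3 - <<'E'
from h import *
im,P=cloud("top");np.save("top2.npy",P); save("top2.png",im)
hsv=cv2.cvtColor(im[:,:,::-1].copy(),cv2.COLOR_BGR2HSV); z=np.nan_to_num(P[...,2])
m=comp((hsv[...,2]<70)&(abs(P[...,0]-535)<62)&(abs(P[...,1]+14)<92),(346,250)); print(fit(onplane("top",P,32),m,32))
cv2.imwrite("pics/c1.png",cv2.resize(im[180:320,170:410,::-1],None,fx=3,fy=3))
E
```

```text
t: 7.95
ee_pos: [535.7, -15.2, -17.8]
orientation: [2.221, 2.221, 0.001]
ft_force: [0.0, 0.3, -0.5]
width: 44.2
grasp_force: 0.0
t: 8.78
ee_pos: [576.4, 131.1, 133.4]
orientation: [2.222, 2.219, 0.002]
ft_force: [0.1, -0.1, 0.4]
width: 44.1
grasp_force: 0.0
t: 9.45
ee_pos: [613.7, 319.2, 132.1]
orientation: [-1.938, -2.472, 0.002]
ft_force: [-0.3, -0.5, -0.6]
width: 75.0
grasp_force: 0.0
{'n': 841, 'rect': [531.5, -11.3], 'size': [64.5, 150.8], 'yaw': -0.026, 'mean': [531.7, -11.3], 'pyaw': -0.025, 'zmed': 32.0}
```

View pics/c1.png

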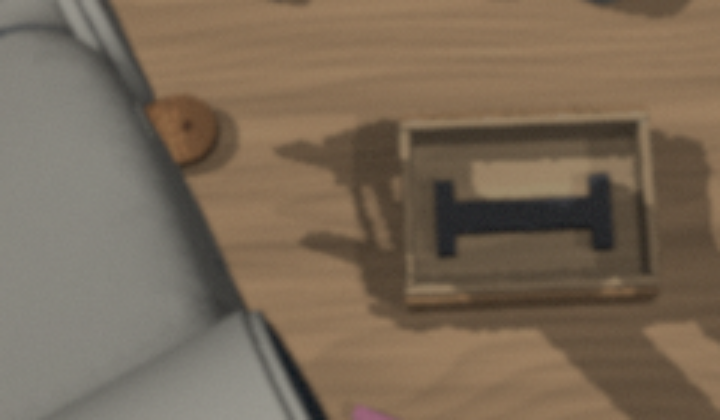

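```bash
python3 -m creep '[0.0007,0.001,-0.03,-0.008,0.0007,0.001,-0.065,-0.008,0.0007,0.001,-0.1,-0.008,0.0007,0.001,-0.12,-0.008,0.0007,0.001,-0.13,-0.008,0.0007,0.001,-0.14,-0.008,0.0007,0.001,-0.147,-0.008,0.0007,0.001,-0.152,-0.008,0.0007,0.001,-0.156,-0.008,0.0007,0.001,-0.156,-0.008]'
python3 - <<'E'
from h import *
im,P=cloud("scene"); save("d1.png",cv2.resize(im[160:280,340:490],None,fx=4,fy=4))
E
```

```text
t: 10.33
ee_pos: [615.3, 320.8, -23.7]
orientation: [1.949, 2.463, 0.001]
ft_force: [0.3, -0.8, 1.4]
width: 74.4
grasp_force: 0.0
```

View pics/d1.png

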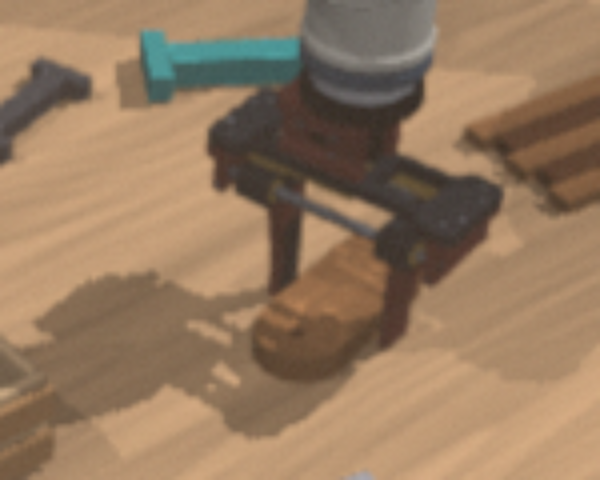

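The fingers straddle the board, with tips at crop (285,290) and (395,345) near the bench. I'll grip and lift it.

```bash
python3 -m creep '[0,0,-0.001,0,0,0,-0.001,0,0,0,-0.001,0,0,0,-0.001,0,0,0,-0.001,0,0,0,-0.001,0]' 0
python3 -m creep '[0,0,0.01,0,0,0,0.02,0,0,0,0.05,0,0,0,0.09,0,0,0,0.13,0,-0.005,-0.03,0.15,-0.06,-0.015,-0.065,0.15,-0.12,-0.025,-0.105,0.15,-0.18,-0.035,-0.145,0.15,-0.233,-0.045,-0.185,0.15,-0.233]'
python3 -m creep '[-0.01,-0.04,0,0,-0.018,-0.075,0,0,-0.026,-0.11,0,0,-0.034,-0.135,0,0,-0.034,-0.145,0,0,-0.034,-0.15,0,0,-0.034,-0.15,0,0,-0.034,-0.15,0,0]'
```

```text
t: 10.88
ee_pos: [615.4, 321.0, -24.3]
orientation: [1.949, 2.463, 0.001]
ft_force: [-1.2, -0.9, 4.6]
width: 59.8
grasp_force: 30.0
t: 11.72
ee_pos: [569.4, 134.4, 126.3]
orientation: [2.224, 2.217, 0.002]
ft_force: [2.0, -0.4, -1.5]
width: 59.7
grasp_force: 30.0
t: 12.38
ee_pos: [536.8, -13.5, 125.5]
orientation: [2.222, 2.22, 0.001]
ft_force: [-0.2, 0.3, -1.1]
width: 59.9
grasp_force: 30.0
```

```bash
python3 -m creep '[-0.0012,-0.0016,-0.03,0.001,-0.0012,-0.0016,-0.06,0.001,-0.0012,-0.0016,-0.085,0.001,-0.0012,-0.0016,-0.1,0.001,-0.0012,-0.0016,-0.108,0.001,-0.0012,-0.0016,-0.113,0.001,-0.0012,-0.0016,-0.113,0.001,-0.0012,-0.0016,-0.113,0.001]'
python3 -m creep '[0,0,-0.001,0,0,0,-0.002,0,0,0,-0.003,0,0,0,-0.003,0,0,0,-0.003,0]'
```

```text
t: 13.05
ee_pos: [535.6, -15.3, 12.7]
orientation: [2.22, 2.222, 0.001]
ft_force: [0.5, 0.0, -1.3]
width: 60.0
grasp_force: 30.0
t: 13.47
ee_pos: [535.0, -15.9, 9.4]
orientation: [2.221, 2.221, 0.0]
ft_force: [-0.2, -0.2, -1.0]
width: 60.0
grasp_force: 30.0
```

```bash
python3 -m creep '[0,0,-0.0005,0,0,0,-0.001,0,0,0,-0.001,0]'
```

```text
t: 13.72
ee_pos: [534.8, -15.9, 8.0]
orientation: [-2.221, -2.221, 0.0]
ft_force: [0.0, -1.3, -0.8]
width: 60.0
grasp_force: 30.0
```

```bash
python3 -m creep '[0,0,-0.0005,0,0,0,-0.001,0,0,0,-0.001,0]'
```

```text
t: 13.97
ee_pos: [534.9, -15.9, 7.6]
orientation: [2.221, 2.221, 0.0]
ft_force: [-1.4, 1.0, 6.5]
width: 59.6
grasp_force: 30.0
```

```bash
python3 -m creep '[0,0,0.0003,0,0,0,0.0003,0,0,0,0.0003,0,0,0,0.0003,0,0,0,0.0003,0]' 0.83; python3 -m creep '[0,0,0.01,0,0,0,0.03,0,0,0,0.06,0,0,0,0.1,0,0,0,0.12,0,0,-0.03,0.12,0.06,-0.003,-0.065,0.12,0.12,-0.006,-0.105,0.12,0.18,-0.009,-0.145,0.12,0.24,-0.012,-0.185,0.12,0.3]'
python3 -m creep '[-0.003,-0.04,0,0.015,-0.006,-0.075,0,0.015,-0.009,-0.1,0,0.015,-0.009,-0.108,0,0.015,-0.009,-0.111,0,0.015,-0.009,-0.111,0,0.015,-0.009,-0.111,0,0.015]'
python3 - <<'E'
from h import *
im,P=cloud("top");np.save("top3.npy",P); save("top3.png",im)
hsv=cv2.cvtColor(im[:,:,::-1].copy(),cv2.COLOR_BGR2HSV); z=np.nan_to_num(P[...,2])
box=(abs(P[...,0]-535)<58)&(abs(P[...,1]+14)<88)
m=comp((z>40)&box,(346,250)); print(fit(onplane("top",P,52),m,52))
cv2.imwrite("pics/e1.png",cv2.resize(im[180:320,270:510,::-1],None,fx=3,fy=3))
E
```

```text
t: 14.38
ee_pos: [534.8, -15.8, 7.3]
orientation: [-2.221, -2.221, 0.0]
ft_force: [0.1, -0.1, 0.7]
width: 73.1
grasp_force: 0.0
t: 15.22
ee_pos: [522.6, -202.4, 128.4]
orientation: [1.859, 2.531, 0.0]
ft_force: [1.1, -0.3, 0.3]
width: 73.0
grasp_force: 0.0
t: 15.8
ee_pos: [513.9, -310.5, 127.5]
orientation: [-1.844, -2.543, -0.0]
ft_force: [0.6, -0.0, -0.9]
width: 72.4
grasp_force: 0.0
{'n': 1322, 'rect': [533.5, -15.5], 'size': [62.2, 145.0], 'yaw': 0.008, 'mean': [533.6, -14.7], 'pyaw': 0.012, 'zmed': 52.0}
```

View pics/e1.png

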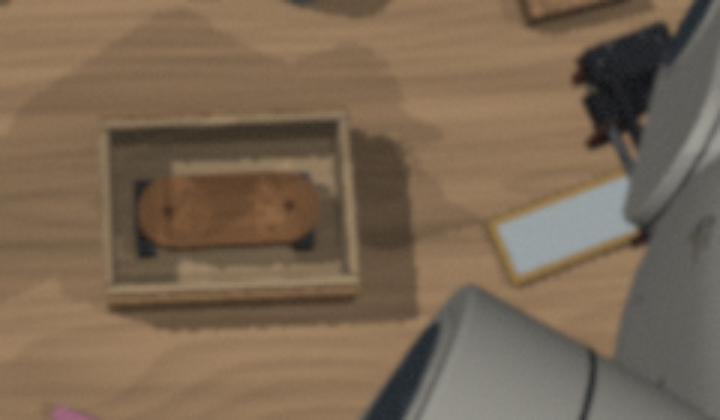

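```bash
python3 -m creep '[-0.0002,-0.0023,-0.03,0,-0.0002,-0.0023,-0.065,0,-0.0002,-0.0023,-0.1,0,-0.0002,-0.0023,-0.12,0,-0.0002,-0.0023,-0.133,0,-0.0002,-0.0023,-0.142,0,-0.0002,-0.0023,-0.148,0,-0.0002,-0.0023,-0.152,0,-0.0002,-0.0023,-0.152,0,-0.0002,-0.0023,-0.152,0]'
python3 -m creep '[0,0,-0.001,0,0,0,-0.0015,0,0,0,-0.0015,0,0,0,-0.0015,0]'
python3 - <<'E'
from h import *
im,P=cloud("scene"); save("f1.png",cv2.resize(im[250:370,110:260],None,fx=4,fy=4))
E
```

```text
t: 16.68
ee_pos: [514.3, -314.4, -23.7]
orientation: [1.845, 2.541, 0.0]
ft_force: [-0.2, 0.2, 1.0]
width: 73.0
grasp_force: 0.0
t: 17.02
ee_pos: [513.8, -314.3, -25.7]
orientation: [1.845, 2.542, 0.0]
ft_force: [0.8, 0.7, -0.3]
width: 73.3
grasp_force: 0.0
```

View pics/f1.png

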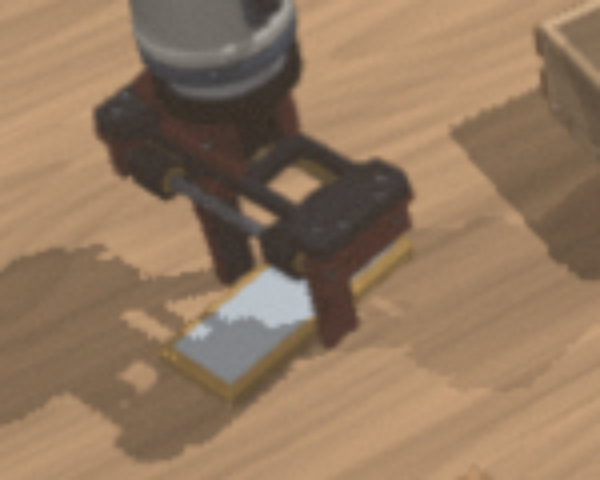

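The fingers straddle the mirror near its middle, with tips at crop (232,280) and (335,345). I'll go slightly lower, grip and lift.

```bash
python3 -m creep '[0,0.001,-0.001,0,0,0.001,-0.0015,0,0,0.001,-0.0015,0]'; python3 -m creep '[0,0,0,0,0,0,0,0,0,0,0,0,0,0,0,0,0,0,0,0,0,0,0,0]' 0
python3 -m creep '[0,0,0.004,0,0,0,0.01,0,0,0,0.02,0,0,0,0.02,0]'
```

```text
t: 17.32
ee_pos: [513.9, -313.7, -26.6]
orientation: [1.845, 2.542, -0.001]
ft_force: [-2.5, -0.7, 8.2]
width: 72.9
grasp_force: 4.4
t: 17.82
ee_pos: [514.2, -313.7, -26.6]
orientation: [1.845, 2.541, -0.0]
ft_force: [-1.6, -0.4, 8.0]
width: 60.1
grasp_force: 32.3
t: 18.15
ee_pos: [514.6, -313.7, -5.8]
orientation: [1.844, 2.541, 0.0]
ft_force: [-0.2, -0.9, -0.5]
width: 59.5
grasp_force: 30.0
```

```bash
python3 -m creep '[0,0,0.03,0,0,0,0.065,0,0,0,0.1,0,0,0.02,0.115,-0.05,0.003,0.05,0.115,-0.12,0.006,0.085,0.115,-0.18,0.009,0.12,0.115,-0.24,0.012,0.155,0.115,-0.3,0.015,0.19,0.115,-0.316,0.018,0.225,0.115,-0.316]'
python3 -m creep '[0.001,0.03,0,0,0.002,0.055,0,0,0.002,0.068,0,0,0.002,0.073,0,0,0.002,0.073,0,0,0.002,0.073,0,0,0.002,0.073,0,0]'
```

```text
t: 18.98
ee_pos: [531.5, -86.5, 107.8]
orientation: [2.224, 2.218, 0.001]
ft_force: [0.7, 0.4, -1.0]
width: 60.2
grasp_force: 30.0
t: 19.57
ee_pos: [533.7, -16.3, 107.4]
orientation: [2.224, 2.219, -0.0]
ft_force: [-1.3, 0.1, -0.7]
width: 59.9
grasp_force: 30.0
```

Run:
```python
from h import *
o=get_obs();print(o["ee_pos"],o["orientation"],o["width"],o["grasp_force"])
im,P=cloud("scene"); save("g1.png",cv2.resize(im[130:310,220:400],None,fx=3,fy=3))
```

```text
[533.69959227 -16.31715601 107.41372918] [ 2.22371246e+00  2.21890617e+00 -2.19601220e-04] 59.85390112483515 29.99984711408615
```

View pics/g1.png

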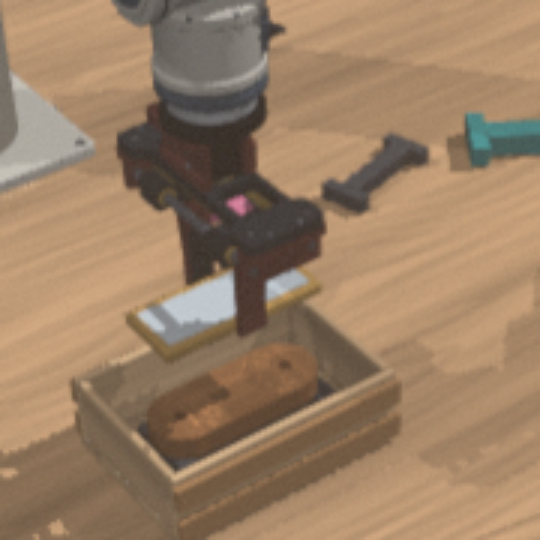

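```bash
python3 -m creep '[0.0012,0.0005,-0.025,0.002,0.0012,0.0005,-0.045,0.002,0.0012,0.0005,-0.06,0.002,0.0012,0.0005,-0.07,0.002,0.0012,0.0005,-0.075,0.002,0.0012,0.0005,-0.077,0.002,0.0012,0.0005,-0.077,0.002,0.0012,0.0005,-0.077,0.002]'
python3 -m creep '[0,0,-0.001,0,0,0,-0.002,0,0,0,-0.003,0,0,0,-0.003,0,0,0,-0.003,0]'
```

```text
t: 20.28
ee_pos: [535.4, -14.8, 31.0]
orientation: [2.22, 2.222, 0.001]
ft_force: [0.1, 0.0, -1.0]
width: 59.5
grasp_force: 30.0
t: 20.7
ee_pos: [534.9, -14.6, 27.5]
orientation: [2.22, 2.223, 0.0]
ft_force: [0.8, -0.4, -1.8]
width: 59.7
grasp_force: 30.0
```

```bash
python3 -m creep '[0,-0.0005,-0.0005,0,0,-0.0005,-0.001,0,0,-0.0005,-0.0013,0,0,-0.0005,-0.0013,0]'; python3 -m creep '[0,0,-0.0005,0,0,0,-0.0008,0,0,0,-0.0008,0]'
```

```text
t: 21.03
ee_pos: [534.8, -15.1, 26.0]
orientation: [-2.22, -2.222, 0.0]
ft_force: [-0.1, -0.1, -0.7]
width: 59.8
grasp_force: 30.0
t: 21.28
ee_pos: [534.9, -15.1, 25.4]
orientation: [-2.22, -2.223, 0.0]
ft_force: [-0.6, -0.5, 0.1]
width: 60.0
grasp_force: 30.2
```

```bash
python3 -m creep '[0,0,-0.0004,0,0,0,-0.0007,0,0,0,-0.0007,0]'
```

```text
t: 21.53
ee_pos: [534.9, -15.1, 25.3]
orientation: [2.22, 2.223, 0.0]
ft_force: [-2.9, 0.2, 9.3]
width: 59.6
grasp_force: 30.3
```

```bash
python3 -m creep '[0,0,0.0005,0,0,0,0.0005,0,0,0,0.0005,0,0,0,0.0005,0,0,0,0.0005,0]' 0.83; python3 -m creep '[0,0,0.01,0,0,0,0.03,0,0,0,0.06,0,0,0,0.1,0,0,0,0.12,0,-0.01,-0.03,0.13,0,-0.02,-0.065,0.14,0,-0.03,-0.1,0.15,0,-0.04,-0.135,0.15,0,-0.05,-0.17,0.15,0]'
python3 -m creep '[-0.01,-0.035,0,0,-0.02,-0.07,0,0,-0.03,-0.105,0,0,-0.03,-0.115,0,0,-0.03,-0.115,0,0,-0.03,-0.115,0,0]'
python3 - <<'E'
from h import *
im,P=cloud("top"); z=np.nan_to_num(P[...,2])
box=(abs(P[...,0]-535)<58)&(abs(P[...,1]+14)<88)
m=comp((z>45)&box,(346,250)); print(fit(onplane("top",P,62),m,62))
a=cv2.resize(im[195:300,290:400,::-1],None,fx=4,fy=4)
im,P=cloud("scene"); b=cv2.resize(im[205:310,235:365,::-1],(390,315)); b=cv2.copyMakeBorder(b,0,a.shape[0]-315,0,0,cv2.BORDER_CONSTANT)
c=np.hstack([a,b])[:, :800]; cv2.imwrite("pics/z1.png",c); print(c.shape)
E
```

```text
t: 21.95
ee_pos: [534.8, -15.1, 25.0]
orientation: [-2.22, -2.222, 0.0]
ft_force: [-0.2, 0.2, 0.1]
width: 73.1
grasp_force: 0.0
t: 22.78
ee_pos: [484.7, -186.7, 176.8]
orientation: [2.218, 2.222, 0.001]
ft_force: [1.4, 0.1, -0.8]
width: 73.0
grasp_force: 0.0
t: 23.28
ee_pos: [454.7, -300.0, 175.3]
orientation: [-2.222, -2.221, -0.001]
ft_force: [-0.5, -0.1, 0.5]
width: 72.8
grasp_force: 0.0
{'n': 1406, 'rect': [532.7, -14.9], 'size': [62.8, 143.7], 'yaw': 0.003, 'mean': [533.0, -14.7], 'pyaw': 0.005, 'zmed': 62.0}
(420, 800, 3)
```

View pics/z1.png

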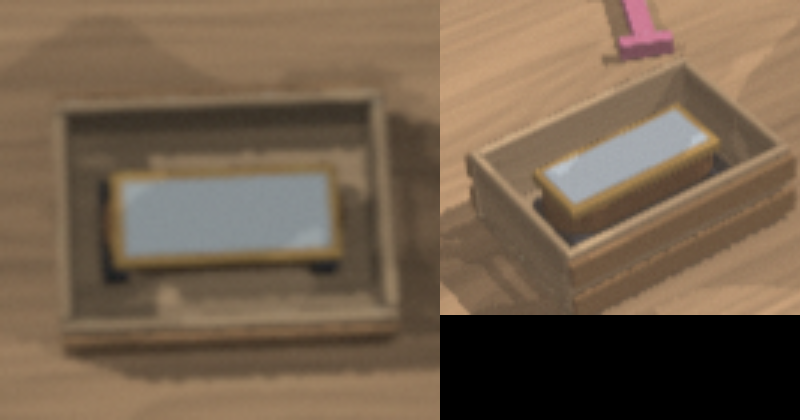

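The foot, board and mirror lie in one flat pile lengthwise in the crate, with the mirror on top, glass up. The arm is clear, so I'm handing in.

```bash
python3 -c "
from workcell import ticket
print(ticket.close_job())"
```

```text
the job is handed in; nothing more can be done
None
```

The job is handed in at about 23 s: the foot, board and mirror are in one pile lengthwise in the crate, glass up and about 4 mm and 2° from perfectly centred; each was lowered to contact before release, and the tin, hammer and sanding block were not touched.

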